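# Raise the ratchet dripper stand four clicks and lock it

## Robot

A 6-joint arm with a two-finger parallel gripper is mounted at the origin on the work surface. World frame = base frame: x ahead of the robot, y to its left, z up, the work surface at z = 0. Lengths are in m, angles in rad, forces in N, time in s.
With the tool pointing down it reaches from about 0.4 to 0.825 m from the base axis. Payload 7 kg.
Tool frame: the origin (TCP) lies midway between the tips of the shut fingers; the grasp point (between the pads) lies 19 mm behind it; z points along the fingers, x is the direction in which the jaws open and shut, and the axes are right-handed (so a half turn about z gives the same grasp; the last joint's range is limited). The gripper opens to 85 mm and grips with 20 to 120 N. Pads are 22 mm wide; open, the fingers measure 114 mm over their backs; the gripper's body (76 mm by 85 mm) begins 54 mm behind the grasp point. The pads swing forward as they close: fully open they stand 13 mm farther back than shut.
Start: joints at [1.614, 0.359, 0.012, 0, -1.224, -0.288], TCP at [0.164, 0.655, 0.231] pointing down, gripper open.
Joint ranges: [-3.07, 3.07], [-1.43, 2.12], [-1.02, 1.25], [-3.03, 1.67], [-3.05, -0], [-3.03, 3.03]. Speed limits (rad/s): [2.39, 2.39, 3.01, 3.14, 3.14, 3.14].

## Interface

Orientations are given as a unit quaternion [w, x, y, z].
In Python, from bench import bot gives the robot as it stands.
- The arm moves only by the tool arm_command, never from a script. Its argument "steps" is a list of rows, each an object with "slide": the shift along the tool's x, y, z in m, a list of three; "twist": the turn about the tool's z in rad. A call has 1 to 12 rows; each row shifts and turns the pose as measured when the row begins, along the tool's axes as they then stand; what a row does not reach is not made up. A row lasts 1/8 s, in which the tool goes at most 62.5 mm and 10.7 degrees, less where a joint would pass 70% of its speed; a pose out of reach is approached as far as the arm can. A call with a gripper value outside its range is refused whole. "hand" is the finger opening in m, from 0 to 0.0854, set as the call begins (left out, the last holds). The fingers move at their own pace and stop on an object; the grip force is fixed at half the most. Time passes only in rows, so rows that do not move let the fingers close. It gives the time, the measured TCP pose, the force and the opening at its end, in the units of the state.
- bot.observe(): the state, without advancing time (a new reading comes with each control period).
- bot.capture(name): name is "scene" or "top" or "wrist"; returns a dict with "frame" (400x640x3 uint8, red, green, blue), "vertical_fov" (degrees; the focal length in pixels is half the picture's height over the tangent of half this angle, whatever the lens; pixels are square), "cx", "cy" (the principal point, pixels), "dist_coeffs" ([k1, k2, p1, p2, k3] as OpenCV has them; the pictures are not rectified), "eye" and "orientation" of the camera in the world. Camera axes: x right, y down, z forward; pixel columns grow to the right and rows downward; lengths in m; the calibration is good to about 2 mm. A picture is of the moment at which its call begins. There is no depth.
- bot.sign_off(): hands the job in, once; it reports no verdict.
Trained networks look in a picture, given as the dict that the camera call returned (one of the last four; its "shot" number tells which), for a name from the list of things; names that differ only in an ending like _2 or _b are one class to them, and where a whole thing is asked for, a point or a joint stands for the part that bears it (a point fixed in the world has none). Each returns a list of dicts, best first, with "score" (0 to 1); they miss things now and then, are a little off and sometimes report something else, mostly with a low value. They report only what shows in the picture. A call takes as long as a camera call.
- bot.spot_in(picture, query): "point" ([x, y, z] in m, in world coordinates, good to about 4 mm: the middle of the surface that is visible of it).
- bot.trace(picture, query): "pixels" (400x640 bool, what is visible of it).
- bot.landmark_of(picture, query): "point" ([x, y, z] in m, in world coordinates, good to about 4 mm: a listed point, or the origin of a listed thing).
The state is a dict: "t": time; "joint_pos": joint angles; "joint_velocities": joint speeds; "tau": joint torques, N m; "position": TCP position; "orientation": TCP orientation; "wrist_force": force on the tool from outside, world axes, zero at the start; "torque": the same for the moment, N m; "width": opening from 0.0 (shut) to 1.0 (fully open).
Only numpy, scipy, OpenCV 4.12 (cv2) and the standard library are available. Lean on these libraries where they do the work, as an engineer would, in place of code of your own. Each camera call takes 0.05 s, during which the arm holds its last target.

## Task

Make room under the coffee dripper: take the black knob on top of the ratchet column and pull the column up until the pawl has clicked exactly four times, then let it down gently until the pawl carries it, and let go. Then push the yellow-ended lever all the way down to lock it. Do not force or drop the column onto the pawl, do not jam the lever, and leave the cup, mugs and jar where they stand.

Things in the scene. Friction and masses are not known exactly. Their poses are not given: they have to be found in the camera images.
- stand: Dark steel base plate, 240 x 130 x 12 mm, fixed, with two thin posts (165 mm high) that carry the red head. Origin: on the column's axis at table height, z up. Its x points the way the dripper arm reaches out, its y the way the lever reaches out. Stands anywhere, turned up to 0.4 rad.
- head: Red clamp block, 58 (x) x 76 (y) x 42 mm high, fixed on the posts at a height that differs every time, same heading as the stand. Origin: centre of its underside, on the column's axis. Inside, at a height that differs by up to 12 mm, a spring pawl lets the column's teeth pass upward only. More than 30 N on the pawl is too much.
- knob (a point): Grip point of the black rubber upright round knob on top of the column: 30 mm diameter, 48 mm high, this point 25 mm above its underside. Take it from above, fingers either side. Starts 225 mm above the table. Just after a click there are 2 mm or more before the next tooth is felt; let down a few mm, the pawl takes the whole weight off the hand.
- dripper (a point): Centre of the rim of the clay dripper cone (86 mm diameter), carried by the column: 120 mm along the stand's x from the column's axis and 18 mm below the knob point. Its arm is 16 mm wide, its top 31 mm below the knob point. Fingers set across the arm (along the stand's y) have free room.
- lever (a joint): Lock lever on the head; level pivot 46 mm along y from the column's axis and 34 mm above the head's origin. 0 = raised 0.45 rad above level, 0.45 = level, all the way down (locked), at a hard stop. Starts between 0 and 0.1, stays where left; light friction (1 to 5 N at the end). More than 40 N on it is too much.
- lever_pad (a point): Middle of the top face of the lever's yellow end, 26 mm wide and 50 mm long, 14 mm thick, 110 mm along the lever from its pivot; push it down from above with shut fingers. The lever reaches along the stand's y. When all the way down, this point is 156 mm along y from the column's axis and 41 mm above the head's origin.
- cup: Open clay cup with a handle, 68 mm diameter, 75 mm high, standing on the base plate under the dripper; leave alone. Origin: centre of its underside.
- mug_a: Upturned clay mug, 80 mm diameter, 78 mm high, to the side away from the lever; leave alone. Origin: centre of its underside.
- mug_b: Upturned clay mug as mug_a, beyond the lever's end; leave alone. Origin: centre of its underside.
- jar: Amber glass jar with steel cap, 60 mm diameter, 90 mm high; leave alone. Origin: centre of its underside.
- column (a joint): Height of the saw-toothed column above its start (m); moves only straight up. Weighs 4.4 to 7.5 N; starts fully down (0), all six teeth below the pawl. First click 10 to 60 mm up, the next unevenly 12 to 18 mm apart. At each tooth the pull climbs 4 to 14 N over some 7 mm, then drops at once: a click. It cannot go back past a click. Sinking faster than 0.12 m/s counts as a drop.

How it is judged:
By the outcome, as a careful person would: the job done as asked, in the order asked, and still so for the second after the job is handed in, with the robot touching nothing.
It also fails if it takes over 72 s, if anything falls off the work surface, if the arm or the gripper's body presses on something with over 40 N, if the wrist force passes 120 N, or if a joint passes its speed limit or range.

## Working session

There is one attempt and no reset: what is moved stays moved. The work goes in short steps, Python scripts to look and compute and a tool call to move; the robot and the scene stay as the last step left them, time stands still between calls to the robot, and variables do not carry over. Pictures are saved under pics/ and viewed, and the job is handed in when it is done.

Besides the shell and the picture viewer there is one more tool, called after ">>>" as a command line: name --argument value ..., lists and objects as JSON in quotes. arm_command: Moves the arm, as the interface text tells. Its arguments: {"type":"object","properties":{"steps":{"type":"array"},"hand":{"type":"number"}},"required":["steps"]}

```bash
ls; mkdir -p pics
python3 - <<'E'
from bench import bot
import cv2
s=bot.observe()
for k in s: print(k,s[k])
for n in ("scene","top"):
    p=bot.capture(n)
    cv2.imwrite(f"pics/{n}0.png",p["frame"][:,:,::-1])
    print(n,p["vertical_fov"],p["cx"],p["cy"],p["dist_coeffs"],p["eye"],p["orientation"])
    for q in ["stand","head","knob","dripper","lever_pad","cup","mug_a","mug_b","jar"]:
        r=bot.landmark_of(p,q)
        print(q,[([round(float(v),3) for v in d["point"]],round(d["score"],2)) for d in r[:3]])
E
```

```text
pics
t 0.0
joint_pos [ 1.61412511e+00  3.59391314e-01  1.10671499e-02 -3.99071056e-04
 -1.22410019e+00 -2.88130378e-01]
joint_velocities [ 0.0002346  -0.00023372 -0.00011613  0.00010291  0.00134875  0.00036593]
tau [-3.15740879e-03 -5.83320379e+01  2.93426603e+01  6.93717465e+00
 -5.85516274e-03 -6.87883499e-06]
position [0.16346758 0.65440538 0.23035561]
orientation [-6.25476789e-04 -6.15428217e-01  7.88192497e-01 -5.53708090e-04]
wrist_force [-0.21494495  0.50960768 -0.25898087]
torque [ 0.05688397 -0.0231099   0.04223845]
width 1.003793802618
scene 51.516630189177434 317.84623900847237 199.47886520701994 [-0.05169386  0.          0.          0.          0.        ] [ 1.02148141 -0.04354561  0.93569159] [-0.19982004  0.76653873  0.58846899 -0.16184739]
stand [([0.561, -0.007, 0.004], 0.76)]
head [([0.562, -0.007, -0.001], 0.73), ([0.594, -0.22, 0.001], 0.65), ([0.559, -0.008, 0.093], 0.58)]
knob [([0.561, -0.008, 0.229], 0.93)]
dripper [([0.674, -0.046, 0.21], 0.86), ([0.594, -0.219, 0.001], 0.32)]
lever_pad [([0.606, 0.131, 0.174], 0.97)]
cup [([0.678, -0.041, 0.009], 0.79)]
mug_a [([0.662, 0.241, 0.001], 0.96), ([0.499, -0.166, -0.002], 0.71)]
mug_b [([0.662, 0.241, 0.001], 0.96), ([0.499, -0.166, -0.002], 0.71)]
jar [([0.595, -0.216, 0.002], 0.72)]
top 48.93198544278407 314.6750875335314 197.86843293920884 [-0.06590552  0.          0.          0.          0.        ] [0.38272598 0.04053815 1.19537115] [-0.07598202  0.74796249 -0.65602846  0.06637395]
stand [([0.563, -0.008, -0.001], 0.91)]
head [([0.56, -0.01, 0.089], 0.75)]
knob [([0.557, -0.01, 0.228], 0.76)]
dripper [([0.676, -0.041, 0.014], 0.75), ([0.675, -0.047, 0.205], 0.62)]
lever_pad [([0.604, 0.13, 0.174], 0.89)]
cup [([0.678, -0.04, 0.014], 0.6)]
mug_a [([0.663, 0.241, 0.001], 0.88), ([0.498, -0.163, 0.002], 0.74)]
mug_b [([0.663, 0.241, 0.001], 0.88), ([0.498, -0.163, 0.002], 0.74)]
jar [([0.591, -0.217, 0.007], 0.75)]
```

View pics/scene0.png

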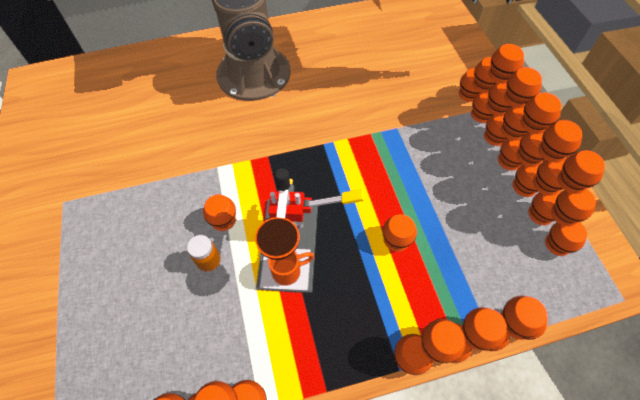

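View pics/top0.png

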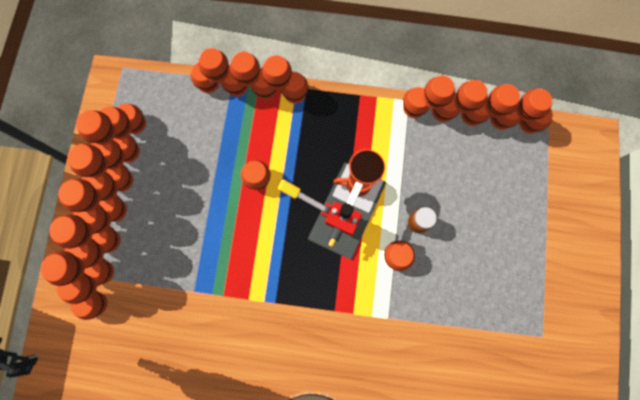

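```bash
cat > h.py <<'E'
from bench import bot
import numpy as np, cv2
from scipy.spatial.transform import Rotation as R
np.set_printoptions(precision=4,suppress=True)
def rot(q): return R.from_quat([q[1],q[2],q[3],q[0]])
def plan(target,yaw=None):
    s=bot.observe(); r=rot(s["orientation"]); p=np.array(s["position"])
    M=r.as_matrix(); xy=np.arctan2(M[1,0],M[0,0])
    print("t",s["t"],"pos",p,"xyaw",xy,"z",M[:,2],"F",np.array(s["wrist_force"]),"T",np.array(s["torque"]),"w",s["width"])
    print("joints",np.array(s["joint_pos"]))
    if target is not None: print("slide",M.T@(np.array(target)-p))
    if yaw is not None: 
        d=(yaw-xy+np.pi/2)%np.pi-np.pi/2; print("twist",-d)
E
python3 -c "
from h import *
plan([.163,.654,.40],1.253);plan([.559,-.009,.40])"
```

```text
t 1.0 pos [0.1636 0.6549 0.2313] xyaw -1.8156100443484908 z [-0.  0. -1.] F [ 0.1534 -0.5908 -0.2193] T [-0.0117 -0.0217 -0.0223] w 0.9980068959075409
joints [ 1.6141  0.3586  0.0119 -0.     -1.2241 -0.2881]
slide [ 0.001   0.0004 -0.1687]
twist 0.0729826092413024
t 1.0 pos [0.1636 0.6549 0.2313] xyaw -1.8156100443484908 z [-0.  0. -1.] F [ 0.1534 -0.5908 -0.2193] T [-0.0117 -0.0217 -0.0223] w 0.9980068959075409
joints [ 1.6141  0.3586  0.0119 -0.     -1.2241 -0.2881]
slide [ 0.5482 -0.5445 -0.1687]
```

>>> arm_command --steps '[{"slide": [0,0,-0.06],"twist": 0},{"slide": [0,0,-0.06],"twist": 0},{"slide": [0,0,-0.05],"twist": 0},{"slide": [0,0,0],"twist": 0}]'

```text
t: 1.5
position: [0.1639, 0.6543, 0.4057]
orientation: [-0.001, -0.615, 0.788, -0.001]
wrist_force: [0.2, -0.1, 0.7]
width: 1.003
```

>>> arm_command --steps '[{"slide": [0.039,-0.039,0],"twist": 0.006},{"slide": [0.039,-0.039,0],"twist": 0.006},{"slide": [0.039,-0.039,0],"twist": 0.006},{"slide": [0.039,-0.039,0],"twist": 0.006},{"slide": [0.039,-0.039,0],"twist": 0.006},{"slide": [0.039,-0.039,0],"twist": 0.006},{"slide": [0.039,-0.039,0],"twist": 0.006},{"slide": [0.039,-0.039,0],"twist": 0.006},{"slide": [0.039,-0.039,0],"twist": 0.006},{"slide": [0.039,-0.039,0],"twist": 0.006},{"slide": [0.039,-0.039,0],"twist": 0.006},{"slide": [0,0,0],"twist": 0}]'

```text
t: 3.0
position: [0.4651, 0.1066, 0.402]
orientation: [-0.003, -0.589, 0.808, -0.002]
wrist_force: [0.5, 0.5, -0.5]
width: 1.004
```

```bash
python3 -c "
from h import *
plan([.559,-.009,.36],1.253)
p=bot.capture('wrist'); cv2.imwrite('pics/w1.png',p['frame'][:,:,::-1])
for q in ['stand','head','knob','dripper','lever_pad']:
    print(q,[(np.array(d['point']),round(d['score'],2)) for d in bot.landmark_of(p,q)[:2]])
"
```

```text
t 3.0 pos [0.4651 0.1066 0.402 ] xyaw -1.882097430512484 z [-0.0021 -0.0076 -1.    ] F [ 0.479   0.4728 -0.5326] T [ 0.0587  0.0139 -0.0332] w 1.004286184678727
joints [ 0.6431 -0.0408 -0.0959  0.0048 -1.5219  0.6161]
slide [ 0.0809 -0.1248  0.0427]
twist 0.006495223077308765
stand [(array([ 0.5642, -0.0087, -0.0012]), 0.58)]
head [(array([ 0.5625, -0.014 ,  0.0908]), 0.96)]
knob [(array([ 0.5602, -0.0051,  0.2248]), 0.72)]
dripper []
lever_pad [(array([0.6061, 0.1292, 0.1731]), 0.72)]
```

>>> arm_command --steps '[{"slide": [0.03,-0.042,0.02],"twist": 0.006},{"slide": [0.03,-0.042,0.02],"twist": 0},{"slide": [0.021,-0.041,0.02],"twist": 0},{"slide": [0,0,0],"twist": 0}]'

```text
t: 3.8
position: [0.5612, -0.001, 0.3419]
orientation: [-0.001, -0.594, 0.804, -0.002]
wrist_force: [-1.3, -0.7, -0.6]
width: 1.001
```

```bash
python3 -c "
from h import *
plan([.561,-.009,.30],1.253)
p=bot.capture('wrist'); cv2.imwrite('pics/w2.png',p['frame'][:,:,::-1])
print(p['eye'])
for q in ['stand','head','knob','dripper','lever_pad']:
    print(q,[(np.array(d['point']),round(d['score'],2)) for d in bot.landmark_of(p,q)[:2]])
"
```

```text
t 3.8 pos [ 0.5612 -0.001   0.3419] xyaw -1.8686335200329263 z [ 0.0006 -0.0046 -1.    ] F [-1.314  -0.7106 -0.6168] T [ 0.0543  0.0954 -0.0379] w 1.0009085717726407
joints [ 0.3502  0.1178 -0.0598  0.0046 -1.3941  0.922 ]
slide [ 0.0075 -0.002   0.0419]
twist 0.01995913355686696
[ 0.6426 -0.0243  0.4843]
stand [(array([ 0.5617, -0.0085,  0.0002]), 0.87)]
head [(array([ 0.5621, -0.0097,  0.0909]), 0.63)]
knob [(array([ 0.5598, -0.0059,  0.2237]), 0.83)]
dripper [(array([ 0.675 , -0.0437,  0.208 ]), 0.66)]
lever_pad [(array([0.6047, 0.1299, 0.1776]), 0.6)]
```

View pics/w2.png

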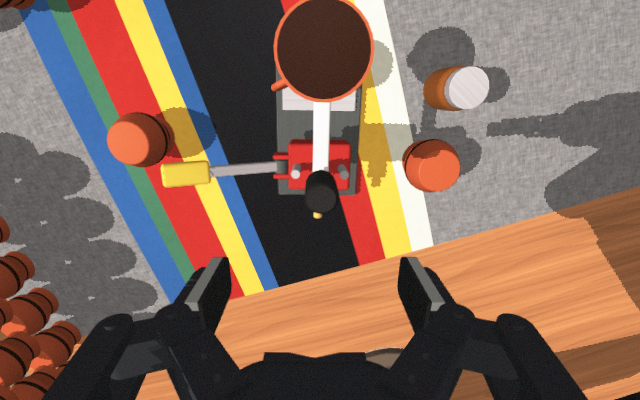

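>>> arm_command --steps '[{"slide": [0.007,-0.002,0.03],"twist": 0.015},{"slide": [0,0,0.03],"twist": 0},{"slide": [0,0,0],"twist": 0}]'

```text
t: 4.47
position: [0.5606, -0.0042, 0.288]
orientation: [0.005, -0.591, 0.807, -0.004]
wrist_force: [-0.3, 0.6, -0.3]
width: 1.0
```

```bash
python3 -c "
from h import *
plan([.561,-.008,.204],1.258)
p=bot.capture('wrist'); cv2.imwrite('pics/w3.png',p['frame'][:,:,::-1])
for q in ['knob','dripper','lever_pad']:
    print(q,[(np.array(d['point']),round(d['score'],2)) for d in bot.landmark_of(p,q)[:2]])
K=200/np.tan(np.radians(p['vertical_fov']/2)); Kc=np.array([[K,0,p['cx']],[0,K,p['cy']],[0,0,1]])
Rm=rot(p['orientation']).as_matrix(); e=np.array(p['eye'])
for P in ([.561,-.008,.248],[.561,-.008,.200]):
    print(cv2.projectPoints((Rm.T@(np.array(P)-e)).reshape(1,3),np.zeros(3),np.zeros(3),Kc,np.array(p['dist_coeffs']))[0])
"
```

```text
t 4.475 pos [ 0.5606 -0.0042  0.288 ] xyaw -1.8769437421507726 z [ 0.0129 -0.0008 -0.9999] F [-0.2788  0.6148 -0.2943] T [-0.0377  0.0969 -0.0063] w 1.0001184463173443
joints [ 0.3452  0.1298 -0.1659  0.0054 -1.2633  0.9178]
slide [ 0.0037 -0.0005  0.084 ]
twist 0.006648911439020466
knob [(array([ 0.5583, -0.0017,  0.2259]), 0.62)]
dripper [(array([ 0.6746, -0.0448,  0.2061]), 0.62)]
lever_pad [(array([0.6064, 0.1319, 0.1757]), 0.59)]
[[[321.2193 226.9819]]]
[[[320.1117 203.1732]]]
```

View pics/w3.png

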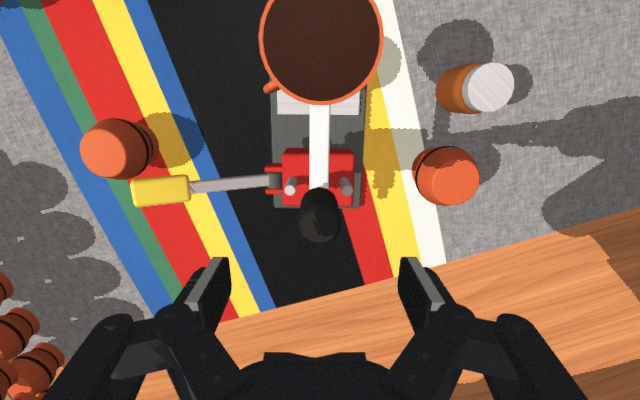

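>>> arm_command --steps '[{"slide": [0.003,0,0.03],"twist": 0.006},{"slide": [0,0,0.03],"twist": 0},{"slide": [0,0,0.015],"twist": 0},{"slide": [0,0,0],"twist": 0}]'

```text
t: 5.18
position: [0.5661, -0.0063, 0.2197]
orientation: [0.011, -0.589, 0.808, -0.007]
wrist_force: [-0.7, 0.4, 0.8]
width: 1.003
```

```bash
python3 -c "
from h import *
plan([.561,-.008,.204],1.258)
p=bot.capture('wrist'); cv2.imwrite('pics/w4.png',p['frame'][:,:,::-1])
for q in ['knob','dripper','lever_pad']:
    print(q,[(np.array(d['point']),round(d['score'],2)) for d in bot.landmark_of(p,q)[:2]])
"
```

```text
t 5.175 pos [ 0.5661 -0.0063  0.2197] xyaw -1.8821051976992498 z [ 0.0268  0.0017 -0.9996] F [-0.6707  0.3741  0.8478] T [0.0041 0.0107 0.0018] w 1.0025144187421282
joints [ 0.3396  0.1723 -0.274   0.0082 -1.0987  0.9161]
slide [0.0033 0.0047 0.0155]
twist 0.0014874558905431101
knob [(array([ 0.5609, -0.0052,  0.2243]), 0.66)]
dripper [(array([ 0.6737, -0.044 ,  0.2062]), 0.76)]
lever_pad [(array([0.6032, 0.1273, 0.1747]), 0.64)]
```

View pics/w4.png

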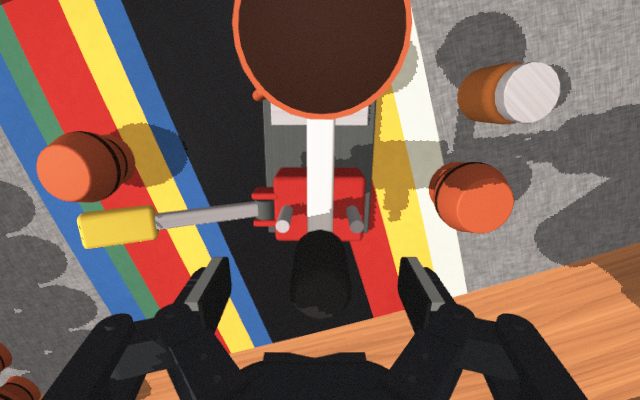

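>>> arm_command --steps '[{"slide": [0.002,0.005,0.007],"twist": 0},{"slide": [0,0,0.006],"twist": 0},{"slide": [0,0,0],"twist": 0}]'

```text
t: 5.75
position: [0.5618, -0.0064, 0.2081]
orientation: [0.013, -0.589, 0.808, -0.008]
wrist_force: [0.2, 0.3, -0.3]
width: 0.998
```

```bash
python3 -c "
from h import *
plan([.561,-.008,.204],1.258)
p=bot.capture('wrist'); cv2.imwrite('pics/w5.png',p['frame'][:,:,::-1])
for q in ['knob','dripper','lever_pad']:
    print(q,[(np.array(d['point']),round(d['score'],2)) for d in bot.landmark_of(p,q)[:2]])
"
```

```text
t 5.75 pos [ 0.5618 -0.0064  0.2081] xyaw -1.8819777513924978 z [ 0.0312  0.0031 -0.9995] F [ 0.174   0.2751 -0.3261] T [ 0.0065  0.1232 -0.0015] w 0.997908222358663
joints [ 0.3424  0.1713 -0.3032  0.0087 -1.0659  0.9129]
slide [0.0019 0.0003 0.0041]
twist 0.0016149021972955424
knob []
dripper [(array([ 0.6743, -0.0445,  0.207 ]), 0.77)]
lever_pad [(array([0.6061, 0.1298, 0.1775]), 0.9)]
```

View pics/w5.png

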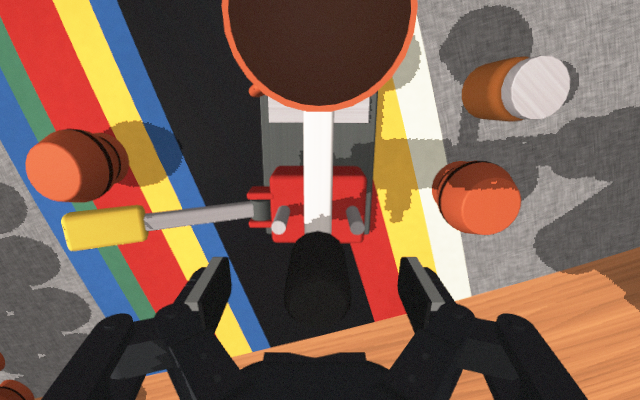

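>>> arm_command --steps '[{"slide": [0.001,0,0.003],"twist": 0},{"slide": [0,0,0],"twist": 0}]'

```text
t: 6.2
position: [0.5621, -0.0073, 0.2056]
orientation: [0.014, -0.589, 0.808, -0.008]
wrist_force: [-0.0, 0.4, 0.1]
width: 1.0
```

>>> arm_command --steps '[{"slide": [0,0,0],"twist": 0},{"slide": [0,0,0],"twist": 0},{"slide": [0,0,0],"twist": 0},{"slide": [0,0,0],"twist": 0},{"slide": [0,0,0],"twist": 0},{"slide": [0,0,0],"twist": 0}]' --hand 0.035

```text
t: 6.95
position: [0.5622, -0.0073, 0.2057]
orientation: [0.014, -0.589, 0.808, -0.008]
wrist_force: [-0.2, 0.5, -0.1]
width: 0.406
```

>>> arm_command --steps '[{"slide": [0,0,0],"twist": 0},{"slide": [0,0,0],"twist": 0},{"slide": [0,0,0],"twist": 0},{"slide": [0,0,0],"twist": 0}]' --hand 0.0

```text
t: 7.45
position: [0.562, -0.008, 0.2061]
orientation: [0.013, -0.589, 0.808, -0.009]
wrist_force: [-0.3, 0.4, 1.4]
width: 0.335
```

```bash
python3 -c "
from h import *
plan([.561,-.008,.204],1.258)
p=bot.capture('wrist'); cv2.imwrite('pics/w6.png',p['frame'][:,:,::-1])
"
```

```text
t 7.45 pos [ 0.562  -0.008   0.2061] xyaw -1.8814798785054256 z [ 0.0317  0.0016 -0.9995] F [-0.2825  0.38    1.4014] T [-0.7873  0.4151  0.0193] w 0.3354343246976193
joints [ 0.3404  0.173  -0.3068  0.0104 -1.0606  0.9146]
slide [0.0004 0.001  0.002 ]
twist 0.0021127750843676907
```

View pics/w6.png

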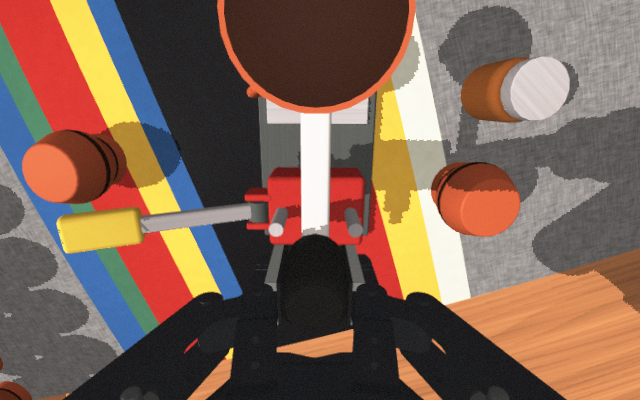

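>>> arm_command --steps '[{"slide": [0,0,-0.003],"twist": 0}]'

```text
t: 7.62
position: [0.562, -0.008, 0.2085]
orientation: [0.013, -0.589, 0.808, -0.009]
wrist_force: [4.6, -1.5, -5.6]
width: 0.333
```

>>> arm_command --steps '[{"slide": [0,0,-0.003],"twist": 0}]'

```text
t: 7.75
position: [0.5619, -0.008, 0.2111]
orientation: [0.013, -0.589, 0.808, -0.008]
wrist_force: [4.1, -0.9, -5.2]
width: 0.334
```

>>> arm_command --steps '[{"slide": [0,0,-0.003],"twist": 0}]'

```text
t: 7.88
position: [0.5619, -0.008, 0.214]
orientation: [0.013, -0.589, 0.808, -0.008]
wrist_force: [3.7, -0.9, -5.4]
width: 0.337
```

>>> arm_command --steps '[{"slide": [0,0,-0.003],"twist": 0}]'

```text
t: 8.0
position: [0.562, -0.008, 0.2171]
orientation: [0.013, -0.589, 0.808, -0.008]
wrist_force: [3.3, -0.4, -4.6]
width: 0.336
```

>>> arm_command --steps '[{"slide": [0,0,-0.003],"twist": 0}]'

```text
t: 8.12
position: [0.5619, -0.0079, 0.2194]
orientation: [0.013, -0.589, 0.808, -0.008]
wrist_force: [10.4, -3.8, -18.3]
width: 0.334
```

>>> arm_command --steps '[{"slide": [0,0,-0.003],"twist": 0}]'

```text
t: 8.25
position: [0.5619, -0.0079, 0.221]
orientation: [0.013, -0.589, 0.808, -0.008]
wrist_force: [10.5, -3.8, -18.2]
width: 0.336
```

>>> arm_command --steps '[{"slide": [0,0,-0.003],"twist": 0}]'

```text
t: 8.38
position: [0.5619, -0.0079, 0.2223]
orientation: [0.012, -0.588, 0.808, -0.008]
wrist_force: [11.1, -4.0, -19.9]
width: 0.334
```

>>> arm_command --steps '[{"slide": [0,0,-0.003],"twist": 0}]'

```text
t: 8.5
position: [0.5618, -0.0079, 0.2235]
orientation: [0.012, -0.588, 0.809, -0.007]
wrist_force: [10.8, -4.0, -20.9]
width: 0.332
```

>>> arm_command --steps '[{"slide": [0,0,-0.003],"twist": 0}]'

```text
t: 8.62
position: [0.5618, -0.0079, 0.2245]
orientation: [0.011, -0.588, 0.809, -0.007]
wrist_force: [7.8, -3.7, -5.7]
width: 0.337
```

>>> arm_command --steps '[{"slide": [0,0,-0.003],"twist": 0}]'

```text
t: 8.75
position: [0.5618, -0.0079, 0.227]
orientation: [0.011, -0.588, 0.809, -0.007]
wrist_force: [3.6, -1.4, -4.9]
width: 0.336
```

>>> arm_command --steps '[{"slide": [0,0,-0.003],"twist": 0}]'

```text
t: 8.88
position: [0.5618, -0.0079, 0.2302]
orientation: [0.011, -0.588, 0.809, -0.007]
wrist_force: [2.8, -0.9, -4.7]
width: 0.337
```

>>> arm_command --steps '[{"slide": [0,0,-0.003],"twist": 0}]'

```text
t: 9.0
position: [0.5618, -0.0079, 0.2329]
orientation: [0.011, -0.588, 0.809, -0.007]
wrist_force: [9.4, -3.6, -17.8]
width: 0.333
```

>>> arm_command --steps '[{"slide": [0,0,-0.003],"twist": 0}]'

```text
t: 9.12
position: [0.5618, -0.0079, 0.2347]
orientation: [0.011, -0.588, 0.809, -0.006]
wrist_force: [11.0, -4.3, -19.2]
width: 0.34
```

>>> arm_command --steps '[{"slide": [0,0,-0.003],"twist": 0}]'

```text
t: 9.25
position: [0.5618, -0.0079, 0.2362]
orientation: [0.011, -0.588, 0.809, -0.006]
wrist_force: [11.8, -4.0, -21.4]
width: 0.333
```

>>> arm_command --steps '[{"slide": [0,0,-0.003],"twist": 0}]'

```text
t: 9.38
position: [0.5617, -0.0079, 0.2376]
orientation: [0.01, -0.588, 0.809, -0.006]
wrist_force: [10.6, -4.3, -21.4]
width: 0.341
```

Ramp for the second tooth; continuing until it drops.

>>> arm_command --steps '[{"slide": [0,0,-0.003],"twist": 0}]'

```text
t: 9.5
position: [0.5618, -0.0079, 0.2401]
orientation: [0.01, -0.588, 0.809, -0.006]
wrist_force: [3.6, -1.4, -6.4]
width: 0.338
```

>>> arm_command --steps '[{"slide": [0,0,-0.003],"twist": 0}]'

```text
t: 9.62
position: [0.5618, -0.0079, 0.2434]
orientation: [0.01, -0.588, 0.809, -0.006]
wrist_force: [4.1, -1.3, -5.3]
width: 0.334
```

>>> arm_command --steps '[{"slide": [0,0,-0.003],"twist": 0}]'

```text
t: 9.75
position: [0.5618, -0.0079, 0.247]
orientation: [0.01, -0.588, 0.809, -0.006]
wrist_force: [3.6, -0.6, -5.3]
width: 0.333
```

>>> arm_command --steps '[{"slide": [0,0,-0.003],"twist": 0}]'

```text
t: 9.88
position: [0.5617, -0.0079, 0.2499]
orientation: [0.011, -0.588, 0.809, -0.006]
wrist_force: [10.4, -4.0, -18.3]
width: 0.335
```

>>> arm_command --steps '[{"slide": [0,0,-0.003],"twist": 0}]'

```text
t: 10.0
position: [0.5617, -0.0079, 0.2517]
orientation: [0.01, -0.588, 0.809, -0.006]
wrist_force: [10.9, -4.0, -19.3]
width: 0.338
```

>>> arm_command --steps '[{"slide": [0,0,-0.003],"twist": 0}]'

```text
t: 10.12
position: [0.5617, -0.0079, 0.2532]
orientation: [0.01, -0.588, 0.809, -0.005]
wrist_force: [10.8, -4.0, -20.1]
width: 0.333
```

>>> arm_command --steps '[{"slide": [0,0,-0.003],"twist": 0}]'

```text
t: 10.25
position: [0.5617, -0.0079, 0.2544]
orientation: [0.01, -0.587, 0.809, -0.005]
wrist_force: [11.8, -4.7, -20.8]
width: 0.334
```

>>> arm_command --steps '[{"slide": [0,0,-0.003],"twist": 0}]'

```text
t: 10.38
position: [0.5617, -0.0079, 0.2563]
orientation: [0.009, -0.587, 0.809, -0.005]
wrist_force: [5.6, -2.7, -8.9]
width: 0.335
```

>>> arm_command --steps '[{"slide": [0,0,-0.003],"twist": 0}]'

```text
t: 10.5
position: [0.5617, -0.0079, 0.2594]
orientation: [0.009, -0.587, 0.809, -0.005]
wrist_force: [2.7, -0.9, -5.0]
width: 0.333
```

>>> arm_command --steps '[{"slide": [0,0,-0.003],"twist": 0}]'

```text
t: 10.62
position: [0.5617, -0.0079, 0.2625]
orientation: [0.009, -0.588, 0.809, -0.005]
wrist_force: [8.3, -2.6, -16.6]
width: 0.333
```

>>> arm_command --steps '[{"slide": [0,0,-0.003],"twist": 0}]'

```text
t: 10.75
position: [0.5617, -0.0079, 0.2644]
orientation: [0.009, -0.587, 0.809, -0.005]
wrist_force: [10.4, -4.2, -19.6]
width: 0.338
```

>>> arm_command --steps '[{"slide": [0,0,-0.003],"twist": 0}]'

```text
t: 10.88
position: [0.5617, -0.0079, 0.266]
orientation: [0.009, -0.587, 0.809, -0.004]
wrist_force: [10.8, -3.8, -19.7]
width: 0.333
```

>>> arm_command --steps '[{"slide": [0,0,-0.003],"twist": 0}]'

```text
t: 11.0
position: [0.5616, -0.0079, 0.2673]
orientation: [0.009, -0.587, 0.809, -0.004]
wrist_force: [10.9, -4.8, -19.6]
width: 0.329
```

>>> arm_command --steps '[{"slide": [0,0,-0.003],"twist": 0}]'

```text
t: 11.12
position: [0.5617, -0.0079, 0.2693]
orientation: [0.008, -0.587, 0.809, -0.004]
wrist_force: [5.0, -2.3, -8.8]
width: 0.334
```

>>> arm_command --steps '[{"slide": [0,0,0],"twist": 0}]'

```text
t: 11.25
position: [0.5617, -0.0079, 0.2703]
orientation: [0.009, -0.587, 0.809, -0.004]
wrist_force: [-1.5, 0.6, 5.5]
width: 0.336
```

>>> arm_command --steps '[{"slide": [0,0,0],"twist": 0},{"slide": [0,0,0],"twist": 0}]'

```text
t: 11.5
position: [0.5617, -0.0079, 0.271]
orientation: [0.009, -0.587, 0.809, -0.004]
wrist_force: [3.7, -1.8, -5.4]
width: 0.336
```

>>> arm_command --steps '[{"slide": [0,0,0.001],"twist": 0}]'

```text
t: 11.62
position: [0.5618, -0.0079, 0.2705]
orientation: [0.009, -0.587, 0.809, -0.004]
wrist_force: [0.1, 0.3, 3.3]
width: 0.333
```

>>> arm_command --steps '[{"slide": [0,0,0.001],"twist": 0}]'

```text
t: 11.75
position: [0.5618, -0.0079, 0.2704]
orientation: [0.01, -0.587, 0.809, -0.005]
wrist_force: [-1.6, 0.3, 6.6]
width: 0.338
```

>>> arm_command --steps '[{"slide": [0,0,0.001],"twist": 0}]'

```text
t: 11.88
position: [0.5618, -0.0079, 0.2704]
orientation: [0.01, -0.588, 0.809, -0.005]
wrist_force: [-1.7, 1.0, 6.7]
width: 0.336
```

>>> arm_command --steps '[{"slide": [0,0,0],"twist": 0},{"slide": [0,0,0],"twist": 0}]'

```text
t: 12.12
position: [0.5618, -0.0079, 0.2706]
orientation: [0.01, -0.588, 0.809, -0.005]
wrist_force: [2.2, -1.2, -0.5]
width: 0.335
```

```bash
python3 -c "
from h import *
plan([.561,-.008,.204],1.258)
for n in ('wrist','scene'):
  p=bot.capture(n); cv2.imwrite('pics/%s7.png'%n,p['frame'][:,:,::-1])
  for q in ['knob','dripper','lever_pad','head']:
    print(q,[(np.array(d['point']),round(d['score'],2)) for d in bot.landmark_of(p,q)[:2]])
"
```

```text
t 12.125 pos [ 0.5618 -0.0079  0.2706] xyaw -1.8853287728990595 z [ 0.0224  0.004  -0.9997] F [ 2.2017 -1.2023 -0.4924] T [-0.9874 -0.7076  0.3381] w 0.33495096886630343
joints [ 0.3369  0.1349 -0.1988  0.0039 -1.2146  0.9179]
slide [0.0011 0.002  0.0665]
twist -0.0017361193092666483
knob [(array([ 0.592 , -0.2219, -0.0045]), 0.43)]
dripper [(array([ 0.674 , -0.0463,  0.2708]), 0.6)]
lever_pad [(array([0.6068, 0.1285, 0.174 ]), 0.73)]
head []
knob [(array([ 0.56  , -0.0096,  0.2909]), 0.81), (array([ 0.5958, -0.2195,  0.0035]), 0.45)]
dripper [(array([ 0.6752, -0.0459,  0.2737]), 0.79)]
lever_pad [(array([0.6071, 0.1296, 0.1723]), 0.78)]
head [(array([ 0.5582, -0.0074,  0.0917]), 0.94)]
```

View pics/scene7.png

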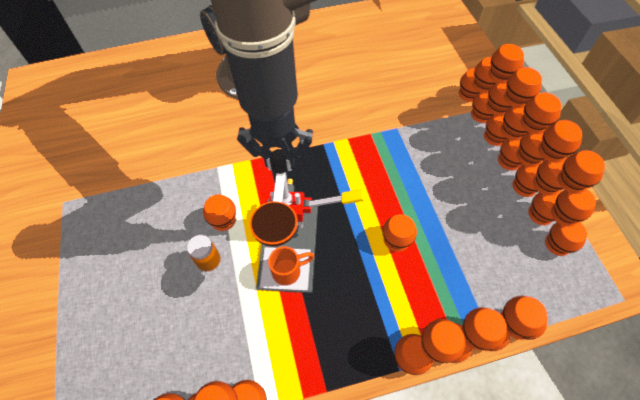

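>>> arm_command --steps '[{"slide": [0,0,0],"twist": 0},{"slide": [0,0,0],"twist": 0},{"slide": [0,0,0],"twist": 0},{"slide": [0,0,0],"twist": 0},{"slide": [0,0,0],"twist": 0},{"slide": [0,0,0],"twist": 0}]' --hand 0.085

```text
t: 13.38
position: [0.5608, -0.0074, 0.27]
orientation: [0.01, -0.587, 0.81, -0.004]
wrist_force: [0.8, -0.4, 0.4]
width: 0.995
```

>>> arm_command --steps '[{"slide": [0,0,-0.02],"twist": 0},{"slide": [0,0,-0.03],"twist": 0},{"slide": [0,0,-0.04],"twist": 0},{"slide": [0,0,0],"twist": 0}]'

```text
t: 13.88
position: [0.5587, -0.008, 0.3622]
orientation: [0.009, -0.587, 0.81, -0.004]
wrist_force: [0.4, 0.1, -0.6]
width: 0.995
```

```bash
python3 -c "
from h import *
plan([.6070,.1335,.32],1.258)
for n in ('wrist','scene','top'):
  p=bot.capture(n); cv2.imwrite('pics/%s8.png'%n,p['frame'][:,:,::-1])
  for q in ['knob','dripper','lever_pad','head','stand']:
    print(q,[(np.array(d['point']),round(d['score'],2)) for d in bot.landmark_of(p,q)[:2]])
"
```

```text
t 13.875 pos [ 0.5587 -0.008   0.3622] xyaw -1.8870470706606315 z [ 0.0193  0.0052 -0.9998] F [ 0.3503  0.0827 -0.6244] T [0.0461 0.0967 0.0224] w 0.9952069413315112
joints [ 0.3371  0.0962 -0.039   0.0015 -1.4157  0.9172]
slide [-0.1491 -0.0011  0.0439]
twist -0.003454417070837934
knob [(array([ 0.5616, -0.0046,  0.2879]), 0.87)]
dripper [(array([ 0.675 , -0.0441,  0.2696]), 0.68)]
lever_pad [(array([0.6044, 0.1314, 0.1745]), 0.63)]
head [(array([ 0.5608, -0.0102,  0.0903]), 0.74), (array([0.6049, 0.1308, 0.1727]), 0.41)]
stand [(array([ 0.5665, -0.0097,  0.0011]), 0.58)]
knob [(array([ 0.5604, -0.0066,  0.2918]), 0.8), (array([ 0.675 , -0.0458,  0.272 ]), 0.18)]
dripper [(array([ 0.6771, -0.0444,  0.2743]), 0.68)]
lever_pad [(array([0.6049, 0.1308, 0.1768]), 0.67)]
head [(array([ 0.558 , -0.0083,  0.0914]), 0.87)]
stand [(array([ 0.5609, -0.006 ,  0.0027]), 0.58)]
knob [(array([ 0.5563, -0.0073,  0.2922]), 0.73)]
dripper []
lever_pad [(array([ 0.5617, -0.0078,  0.0856]), 0.36)]
head [(array([ 0.5607, -0.0089,  0.0887]), 0.91)]
stand [(array([ 0.5638, -0.0096, -0.    ]), 0.94)]
```

View pics/wrist8.png

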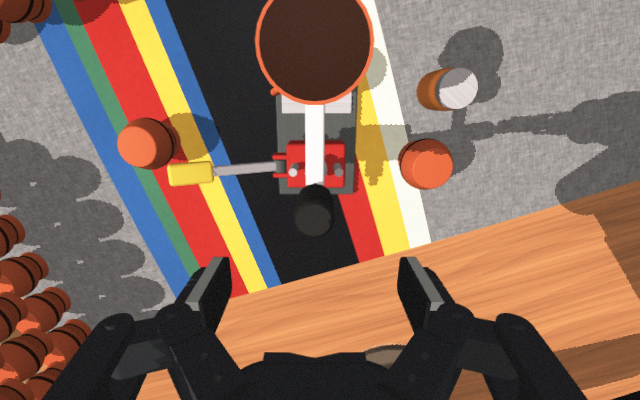

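>>> arm_command --steps '[{"slide": [-0.05,0,0],"twist": 0},{"slide": [-0.05,0,0],"twist": 0},{"slide": [-0.045,0,0],"twist": 0},{"slide": [0,0,0.03],"twist": 0},{"slide": [0,0,0.03],"twist": 0},{"slide": [0,0,0.03],"twist": 0},{"slide": [0,0,0],"twist": 0}]' --hand 0.0

```text
t: 15.65
position: [0.6058, 0.1349, 0.2682]
orientation: [0.007, -0.587, 0.81, -0.003]
wrist_force: [-0.2, -1.1, 0.3]
width: 0.0
```

```bash
python3 -c "
from h import *
plan([.6065,.1335,.185],1.258)
p=bot.capture('wrist'); cv2.imwrite('pics/w9.png',p['frame'][:,:,::-1])
for q in ['lever_pad']:
    print(q,[(np.array(d['point']),round(d['score'],2)) for d in bot.landmark_of(p,q)[:2]])
"
```

```text
t 15.65 pos [0.6058 0.1349 0.2682] xyaw -1.887707590400626 z [ 0.0152  0.0044 -0.9999] F [-0.1509 -1.0719  0.2516] T [ 0.0074  0.0422 -0.0079] w 0.0003992475836213362
joints [ 0.5358  0.2393 -0.0733  0.0042 -1.2428  0.7167]
slide [ 0.0018 -0.0001  0.0832]
twist -0.004114936810832859
lever_pad [(array([0.6046, 0.1315, 0.1742]), 0.83)]
```

View pics/w9.png

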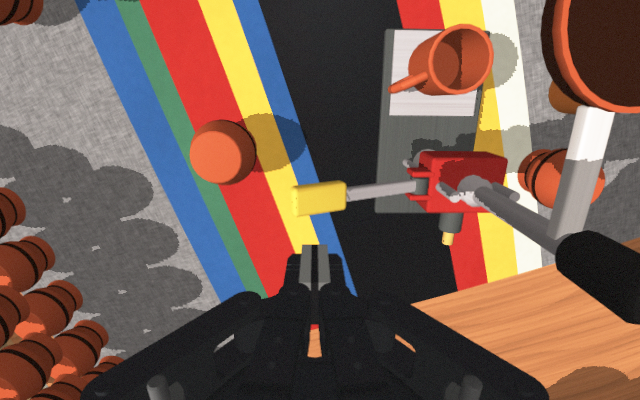

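>>> arm_command --steps '[{"slide": [0,0,0.03],"twist": 0},{"slide": [0,0,0.03],"twist": 0},{"slide": [0,0,0.01],"twist": 0},{"slide": [0,0,0],"twist": 0}]'

```text
t: 16.25
position: [0.6132, 0.1368, 0.2085]
orientation: [0.016, -0.587, 0.81, -0.005]
wrist_force: [0.7, -0.2, 0.5]
width: -0.005
```

```bash
python3 -c "
from h import *
plan([.6065,.1335,.185],1.258)
p=bot.capture('wrist'); cv2.imwrite('pics/w10.png',p['frame'][:,:,::-1])
"
```

```text
t 16.25 pos [0.6132 0.1368 0.2085] xyaw -1.8868689140924289 z [ 0.032   0.0102 -0.9994] F [ 0.7481 -0.1848  0.4691] T [-0.0467  0.0857  0.0365] w -0.0051077715071324555
joints [ 0.5344  0.2777 -0.1616  0.0084 -1.0987  0.7164]
slide [0.0057 0.006  0.0233]
twist -0.0032762605026359637
```

View pics/w10.png

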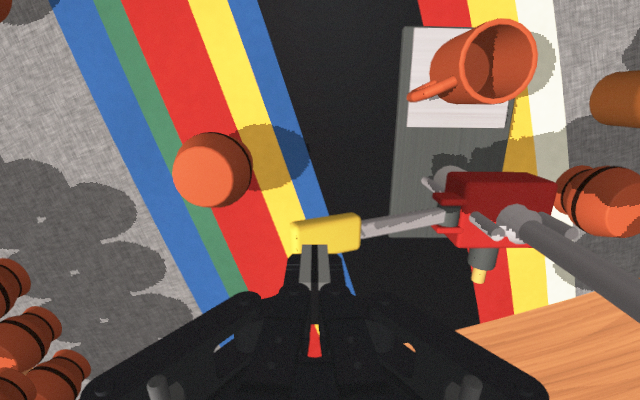

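>>> arm_command --steps '[{"slide": [0.004,0.006,0.01],"twist": 0},{"slide": [0,0,0.008],"twist": 0},{"slide": [0,0,0],"twist": 0}]'

```text
t: 16.68
position: [0.6076, 0.1354, 0.1922]
orientation: [0.018, -0.587, 0.809, -0.006]
wrist_force: [0.8, -0.2, 0.2]
width: -0.0
```

>>> arm_command --steps '[{"slide": [0,0,0.004],"twist": 0}]'

```text
t: 16.8
position: [0.6081, 0.1356, 0.1886]
orientation: [0.019, -0.587, 0.809, -0.006]
wrist_force: [-0.3, 0.1, 0.2]
width: 0.003
```

>>> arm_command --steps '[{"slide": [0,0,0.004],"twist": 0}]'

```text
t: 16.92
position: [0.6082, 0.1357, 0.1843]
orientation: [0.019, -0.587, 0.809, -0.006]
wrist_force: [0.7, 0.4, 0.7]
width: -0.003
```

>>> arm_command --steps '[{"slide": [0,0,0.004],"twist": 0}]'

```text
t: 17.05
position: [0.6085, 0.1358, 0.1801]
orientation: [0.019, -0.587, 0.809, -0.006]
wrist_force: [0.3, 0.3, 2.7]
width: -0.001
```

>>> arm_command --steps '[{"slide": [0,0,0.004],"twist": 0},{"slide": [0,0,0.004],"twist": 0}]'

```text
t: 17.3
position: [0.6096, 0.1363, 0.1724]
orientation: [0.02, -0.587, 0.809, -0.006]
wrist_force: [0.0, 0.7, 2.8]
width: -0.002
```

>>> arm_command --steps '[{"slide": [0,0,0.004],"twist": 0},{"slide": [0,0,0.004],"twist": 0}]'

```text
t: 17.55
position: [0.6104, 0.1367, 0.1643]
orientation: [0.02, -0.587, 0.809, -0.006]
wrist_force: [1.3, 1.0, 2.4]
width: -0.0
```

>>> arm_command --steps '[{"slide": [0,0,0.004],"twist": 0},{"slide": [0,0,0.004],"twist": 0}]'

```text
t: 17.8
position: [0.6109, 0.137, 0.1559]
orientation: [0.02, -0.587, 0.809, -0.006]
wrist_force: [-0.2, 0.9, 2.6]
width: -0.002
```

>>> arm_command --steps '[{"slide": [0,0,0.004],"twist": 0}]'

```text
t: 17.92
position: [0.6111, 0.1371, 0.1517]
orientation: [0.021, -0.587, 0.809, -0.006]
wrist_force: [0.2, 1.7, 3.7]
width: -0.002
```

>>> arm_command --steps '[{"slide": [0,0,0.004],"twist": 0},{"slide": [0,0,0.004],"twist": 0}]'

```text
t: 18.18
position: [0.6116, 0.1374, 0.1431]
orientation: [0.021, -0.587, 0.809, -0.006]
wrist_force: [-0.4, 1.0, 3.2]
width: 0.001
```

>>> arm_command --steps '[{"slide": [0,0,0.004],"twist": 0}]'

```text
t: 18.3
position: [0.6117, 0.1375, 0.1388]
orientation: [0.021, -0.587, 0.809, -0.006]
wrist_force: [0.1, 2.6, 4.3]
width: -0.003
```

>>> arm_command --steps '[{"slide": [0,0,0.003],"twist": 0}]'

```text
t: 18.42
position: [0.6118, 0.1376, 0.1355]
orientation: [0.021, -0.587, 0.809, -0.006]
wrist_force: [0.4, 1.3, 3.0]
width: 0.002
```

>>> arm_command --steps '[{"slide": [0,0,0.002],"twist": 0}]'

```text
t: 18.55
position: [0.6119, 0.1377, 0.1332]
orientation: [0.021, -0.587, 0.809, -0.006]
wrist_force: [0.4, 2.0, 3.3]
width: -0.002
```

>>> arm_command --steps '[{"slide": [0,0,0.002],"twist": 0}]'

```text
t: 18.68
position: [0.612, 0.1378, 0.1311]
orientation: [0.021, -0.587, 0.809, -0.006]
wrist_force: [-0.8, 2.2, 5.8]
width: 0.001
```

>>> arm_command --steps '[{"slide": [0,0,0.0015],"twist": 0}]'

```text
t: 18.8
position: [0.6121, 0.1378, 0.1308]
orientation: [0.021, -0.587, 0.809, -0.006]
wrist_force: [-6.7, 2.7, 19.5]
width: 0.002
```

>>> arm_command --steps '[{"slide": [0,0,0.0015],"twist": 0}]'

```text
t: 18.92
position: [0.6122, 0.1379, 0.1309]
orientation: [0.021, -0.588, 0.809, -0.007]
wrist_force: [-6.6, 1.4, 15.7]
width: 0.001
```

>>> arm_command --steps '[{"slide": [0,0,-0.01],"twist": 0},{"slide": [0,0,-0.03],"twist": 0},{"slide": [0,0,-0.05],"twist": 0},{"slide": [0,0,-0.05],"twist": 0},{"slide": [0,0,-0.05],"twist": 0},{"slide": [0,0,-0.05],"twist": 0},{"slide": [0,0,0],"twist": 0}]'

```text
t: 19.8
position: [0.5994, 0.131, 0.3762]
orientation: [0.016, -0.587, 0.81, -0.006]
wrist_force: [0.8, -0.7, -0.6]
width: 0.002
```

```bash
python3 -c "
from h import *
plan(None)
for n in ('scene','wrist'):
  p=bot.capture(n); cv2.imwrite('pics/%s11.png'%n,p['frame'][:,:,::-1])
  for q in ['knob','dripper','lever_pad','head','cup','mug_a','jar']:
    print(q,[(np.array(d['point']),round(d['score'],2)) for d in bot.landmark_of(p,q)[:2]])
"
```

```text
t 19.8 pos [0.5994 0.131  0.3762] xyaw -1.887086056445647 z [ 0.0331  0.0082 -0.9994] F [ 0.8016 -0.6672 -0.5587] T [-0.0314  0.0717  0.0096] w 0.002031770675595884
joints [ 0.5395  0.18    0.0864  0.01   -1.4446  0.7137]
knob [(array([ 0.5618, -0.0078,  0.2946]), 0.9)]
dripper [(array([ 0.6757, -0.047 ,  0.2748]), 0.64)]
lever_pad [(array([0.6094, 0.1382, 0.1313]), 0.7)]
head [(array([ 0.5606, -0.0101,  0.0894]), 0.97)]
cup [(array([ 0.6761, -0.0406,  0.0086]), 0.67)]
mug_a [(array([ 0.4995, -0.1673, -0.0025]), 0.96), (array([0.6596, 0.2439, 0.003 ]), 0.92)]
jar [(array([ 0.5936, -0.2174,  0.0027]), 0.71)]
knob [(array([ 0.5575, -0.0058,  0.2904]), 0.85)]
dripper []
lever_pad [(array([0.6115, 0.1423, 0.1308]), 0.69)]
head [(array([ 0.5608, -0.0111,  0.091 ]), 0.64)]
cup [(array([ 0.6748, -0.0415,  0.0139]), 0.78)]
mug_a [(array([ 0.4963, -0.1669,  0.    ]), 0.95), (array([ 0.6602,  0.237 , -0.0021]), 0.69)]
jar [(array([ 0.594 , -0.2192,  0.0011]), 0.78)]
```

View pics/scene11.png

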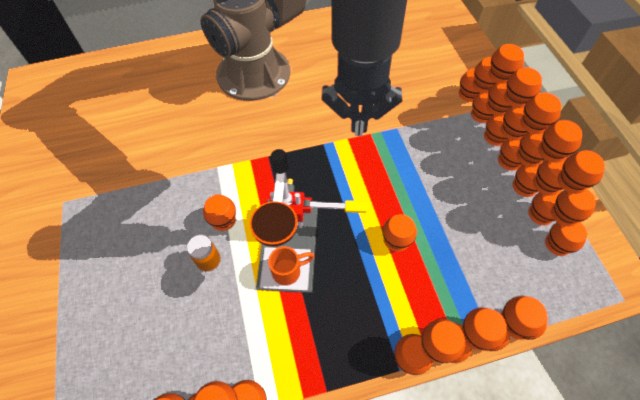

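View pics/wrist11.png

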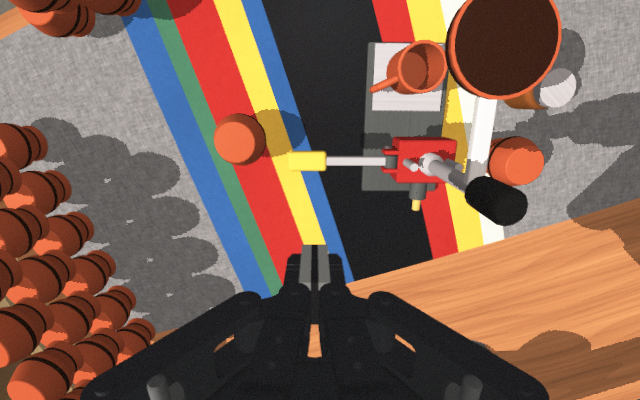

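The lever is level: its yellow end is at (357,207) in the scene view and 0.131 m high. The column stays raised, with the knob at about 0.291 m. The cup, mugs and jar haven't moved, and the arm is clear of everything.

```bash
python3 -c "
from bench import bot
print(bot.sign_off())"
```

```text
the job is handed in; nothing more can be done
None
```

I raised the column by exactly four clicks, set it down on the pawl, let go, then pushed the lever all the way down and handed the job in at about 20 s.

- **Clicks:** I counted four separate climb-and-drop force patterns. The pull rose to about 20 N each time and fell back to the column's weight of about 5 N, at TCP heights of roughly 0.224, 0.239, 0.256 and 0.269 m.
- **Setting down:** I lowered in 1 mm steps until the pawl took the weight. The hand pushed down with at most 6.7 N, and the vertical force had settled to about 0.5 N before I opened the fingers. The knob then stayed about 66 mm above its start (about 0.291 m), in every view after I let go.
- **Lever:** It moved down with 2 to 6 N and met the hard stop at 0.131 m, where it should be when locked. The highest reading at the stop was about 19.5 N. The last pictures show it level.
- **Other items:** The cup, both mugs and the jar were found within a few mm of their first positions, which is within the networks' error. The arm was clear and touching nothing.

Two things differed from expectations. The pull jumped by about 13 N in one 3 mm step at the start of each tooth, then stayed nearly flat instead of climbing evenly over 7 mm. The pawl also held at 0.2704 m, about 1 to 2 mm above where I read the fourth click, probably because the arm gives slightly under load.

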